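# Hang a T-bracket on the stock tree

### The arm

A 6-joint arm with a two-finger parallel gripper is mounted at the origin on the work surface. World frame = base frame: x ahead of the robot, y to its left, z up, the work surface at z = 0. Lengths are in m, angles in degrees, forces in N, time in s.
With the tool pointing down it reaches from about 0.375 to 0.75 m from the base axis. Payload 9 kg.
Tool frame: the origin (TCP) lies on the centre line of the jaws, within the pads' length; the fingertips stand 25 mm ahead of it and the grasp point (between the pads) lies 6 mm ahead of it; z points along the fingers, y is the direction in which the jaws open and shut (so a half turn about z gives the same grasp; the last joint's range is limited). The gripper opens to 85 mm and grips with 20 to 120 N. Pads are 22 mm wide; open, the fingers measure 114 mm over their backs; the gripper's body (76 mm by 85 mm) begins 54 mm behind the grasp point. The pads swing forward as they close: fully open they stand 13 mm farther back than shut.
Start: joints at [-87.302, 5.964, 5.575, 89.605, 0, 77.527], TCP at [0.157, -0.579, 0.256] pointing down, gripper open.
Joint ranges: [-171.21, 171.21], [-48.23, 106.86], [-62.78, 66.21], [-105.2, 120.99], [-86.42, 89.51], [-180, 180]. Speed limits (degrees/s): [127.2, 127.2, 147.25, 180, 180, 180].

### API

Orientations are given as [roll, pitch, yaw] about the fixed x, y, z axes, in that order (R = Rz(yaw) Ry(pitch) Rx(roll)).
In Python, from bench import r gives the robot as it stands. Calls block until the motion is done:
- r.move_to(position, orientation): joint-space move of the TCP to a pose.
- r.line_to(position, attitude=None, speed=0.15, max_force=None): straight line of the TCP; attitude=None keeps the orientation; speed is the mean speed in m/s. With max_force (N) it stops when the force on the tool has changed by that much, and returns True; else False.
- r.goto_joints(angles): joint-space move.
- r.set_gripper(opening, squeeze=None): finger opening in m; squeeze is the grip in N (None keeps the last); returns when the fingers have stopped.
- r.sleep(seconds).
- r.ik(position, orientation): joint angles nearest the present ones, or None.
- r.grab_frame(name): name is "side" or "top" or "wrist"; returns the picture (400x640x3 uint8, red, green, blue); there is no depth.
- r.camera_model(name): a dict with "mtx" (3x3 intrinsics, pixels), "extrinsics" (4x4, takes a point from camera to world coordinates). Camera axes: x right, y down, z forward; pixel columns grow to the right and rows downward; lengths in m; the calibration is good to about 2 mm. The wrist camera is an equidistant fisheye: a pixel r from the principal point sees the ray r / f radians off the axis. A picture is of the moment at which its call begins: read the wrist's pose just before it. camera_model takes no time and is no camera call; for the wrist camera it gives the pose at the moment of the call.
A pose or a line that the arm cannot do raises r.IKError and nothing moves.
- r.sign_off(): hands the job in, once; it reports no verdict.
Readings, each from a call of its own:
- r.get_time(): time.
- r.get_joints(): joint angles.
- r.get_dq(): joint speeds.
- r.get_effort(): joint torques, N m.
- r.get_eef_pos(): TCP position.
- r.get_ee_rot(): TCP orientation.
- r.get_force(): force on the tool from outside, world axes, zero at the start.
- r.get_wrist_torque(): the same for the moment, N m.
- r.get_gripper_width(): finger opening in m.
Only numpy, scipy, OpenCV 4.12 (cv2) and the standard library are available. Lean on these libraries where they do the work, as an engineer would, in place of code of your own. Each camera call takes 0.05 s, during which the arm holds its last target.

### The job

Turn the bracket tree until its empty branch points out along the flat pointer on its foot, then take the T-bracket that has the square eye and thread it on that branch. With the bracket, push the stiff black collar along the branch until it bottoms on the sleeve behind it, lean on it there for a moment with about 14 N (never more than 25 N on the collar, and without wrenching the tree), then let go, leaving the bracket hanging upright against the bottomed collar and everything else on the bench where it was.

Things in the scene. Friction and masses are not known exactly. Their poses are not given: they have to be found in the camera images.
- stand: Fixed foot of the bracket tree: dark steel disc 180 mm across and 14 mm high with a thin vertical post; origin under its centre, z up along the tree's turning axis. A flat pointer (4 mm thick, 22 mm wide) lies on the bench and runs out from the disc along the foot's own -x axis to 175 mm from the centre; it points roughly towards the robot.
- tree (a joint): Turning angle of the tree (rad) about the vertical axis of the stand, positive counter-clockwise from above; turns freely either way, past full turns. At 0 (or any whole turn) the empty branch points along the pointer. Stiff: friction 0.15 N m, stays where it is left.
- hub (a point): Centre of the tree's grey hub (80 mm across, 44 mm high), 150 mm above the bench. From it four level round steel branches run out, 90 degrees apart, 12 mm thick, ending 140 mm from the axis. Three carry one to three smaller T-brackets, fixed to the tree, 36 mm wide, from 46 mm below to 29 mm above the branch line, at most 110 mm from the axis; one is empty but for a black collar.
- knob_grip (a point): Centre of the upright black wing knob on top of the hub, on the turning axis, 230 mm above the bench, turning with the tree. The wing is 12 mm thick along this point's x axis, 44 mm wide along its y axis, and spans 210 to 250 mm above the bench; below it a steel neck of 28 mm diameter. The point's -x axis is the direction of the empty branch. For turning the tree.
- branch_tip (a point): Centre of the rounded end of the empty branch, 140 mm from the turning axis, 150 mm above the bench; its +x axis runs along the branch back to the hub.
- collar_face (a point): Centre of the outer flat face of the black collar on the empty branch, on the branch's centre line; its axes are those of branch_tip. The collar is 30 mm across and 14 mm long and grips the branch: about 5 N slide it, and it stays where it is left. It slides inward 15 to 30 mm until it bottoms, rigidly, on a steel sleeve of unmeasured length at the hub; its face is then 56 to 68 mm from the turning axis.
- bracket_mid (a point): Centre of the T-bracket to be hung (loose, about 0.4 kg plain steel): an upright plate 44 mm wide (its y axis), 8 mm thick (its x axis) and 120 mm high, standing in the middle of a foot 50 mm (x) by 44 mm (y) by 8 mm. This point is half-way up, 60 mm above the underside; z up. The bracket is the same both ways round. The plain plate above the eye, 53 mm high, is the place to grasp it, across the 44 mm width.
- bracket_eye (a point): Centre of the bracket's square through-hole, 17 by 17 mm, 58 mm above the bracket's underside, 2 mm below its centre; the hole runs along the x axis (through the 8 mm plate).
- blank_mid (a point): Centre, 60 mm above its underside, of a loose T-bracket of the same size and steel but without an eye. Bystander, to be left alone.
- flange: Bystander: loose round steel flange, 90 mm across, 40 mm high; origin under its centre.
- coupling: Bystander: loose dark steel pipe collar, 60 mm across, 45 mm high; origin under its centre.
- grease: Bystander: loose can 64 mm across, 100 mm high; origin under its centre.
- spanner: Bystander: loose steel spanner lying flat.
- stub: Bystander: loose copper rod 34 mm across, 110 mm long, lying.
- carton: Bystander: loose cardboard carton 90 x 130 x 80 mm; origin under its centre.
Mind the look-alikes: they are no part of the job. Leave any pink or turquoise look-alike of the part that bears bracket_mid alone.

How it is judged:
By the outcome, as a careful person would: the job done as asked, in the order asked, and still so for the second after the job is handed in, with the robot touching nothing.
It also fails if it takes over 72 s, if anything falls off the work surface, if the arm or the gripper's body presses on something with over 40 N, if the wrist force passes 120 N, or if a joint passes its speed limit or range.

## Working session

There is one attempt and no reset: what is moved stays moved. The work goes in short steps, each a Python script; the robot and the scene stay as the last script left them, time stands still between calls to the robot, and variables do not carry over. Pictures are saved under pics/ and viewed, and the job is handed in when it is done.

```bash
ls; mkdir -p pics; python3 - <<'E'
from bench import r
import cv2,numpy as np
np.set_printoptions(precision=4,suppress=True)
for n in("side","top","wrist"):
    m=r.camera_model(n);print(n,m["mtx"],m["extrinsics"])
    cv2.imwrite(f"pics/a_{n}.png",r.grab_frame(n)[:,:,::-1])
print(r.get_time(),r.get_ee_rot(),r.get_force())
E
```

```text
pics
side [[408.46     0.     318.2823]
 [  0.     408.46   194.0221]
 [  0.       0.       1.    ]] [[ 0.998  -0.041   0.0489  0.4782]
 [-0.0633 -0.7302  0.6803 -0.7859]
 [ 0.0078 -0.682  -0.7313  1.0107]
 [ 0.      0.      0.      1.    ]]
top [[491.5928   0.     320.4376]
 [  0.     491.5928 202.2523]
 [  0.       0.       1.    ]] [[-0.0033 -0.9924  0.1232  0.382 ]
 [-0.9998  0.0007 -0.0211  0.0129]
 [ 0.0208 -0.1232 -0.9922  1.5297]
 [ 0.      0.      0.      1.    ]]
wrist [[309.7069   0.     315.0299]
 [  0.     309.7069 204.3775]
 [  0.       0.       1.    ]] [[ 0.2615 -0.9253 -0.2747  0.2258]
 [-0.9652 -0.2508 -0.0739 -0.5604]
 [-0.0006  0.2844 -0.9587  0.3731]
 [ 0.      0.      0.      1.    ]]
0.15 [-179.9424   -0.0114   15.1703] [-0.7757  0.7125  0.5126]
```

View pics/a_side.png

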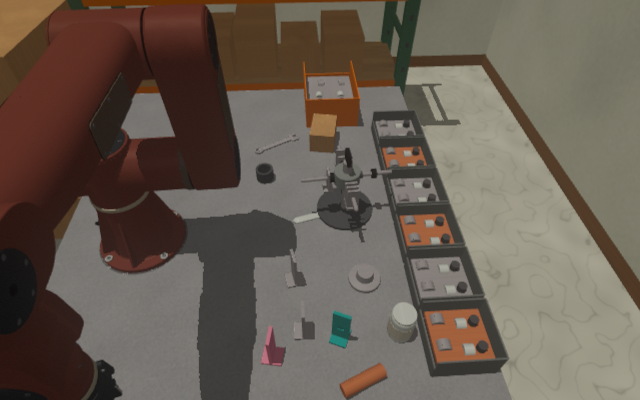

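View pics/a_top.png

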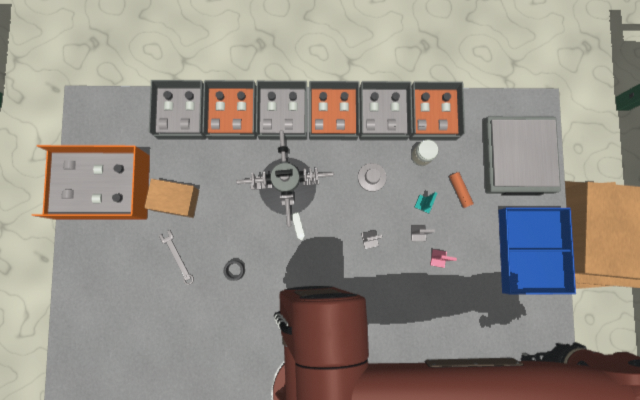

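View pics/a_wrist.png

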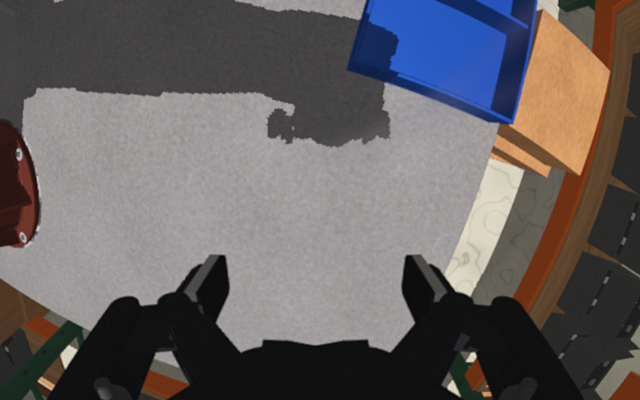

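Top view: the tree is near (285,177) with its black collar near (283,150), pointing away from the robot. The pointer is near (299,225). Grey T-bracket candidates are at (371,240) and (421,233), with look-alikes in pink (441,259) and turquoise (426,202). I'll zoom in next.

```bash
python3 - <<'E'
import cv2,numpy as np
t=cv2.imread("pics/a_top.png");s=cv2.imread("pics/a_side.png")
f=lambda im,x0,y0,x1,y1,k:cv2.resize(im[y0:y1,x0:x1],None,fx=k,fy=k,interpolation=cv2.INTER_CUBIC)
cv2.imwrite("pics/b_tree_top.png",f(t,225,125,345,245,5))
cv2.imwrite("pics/b_tree_side.png",f(s,285,140,405,245,6)[:600])
cv2.imwrite("pics/b_br_top.png",f(t,350,185,470,275,6))
cv2.imwrite("pics/b_br_side.png",f(s,255,240,375,370,4))
E
```

```text
(no output)
```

View pics/b_tree_top.png

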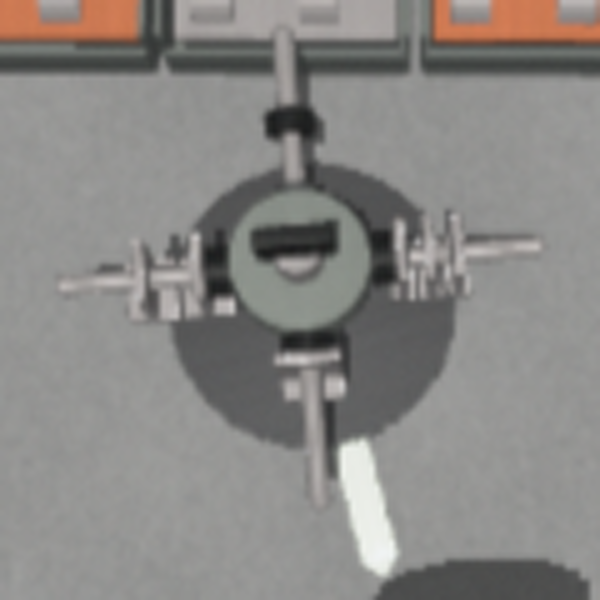

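View pics/b_br_side.png

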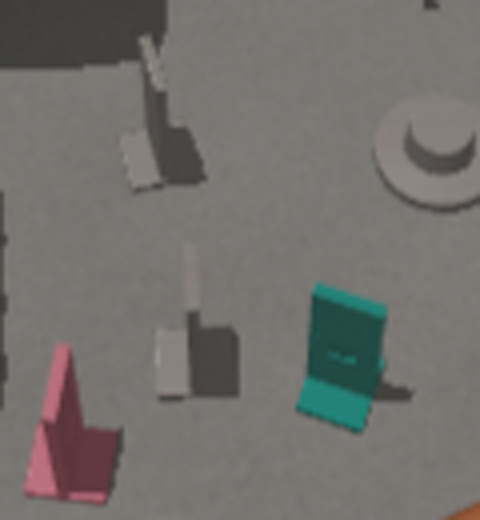

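View pics/b_tree_side.png

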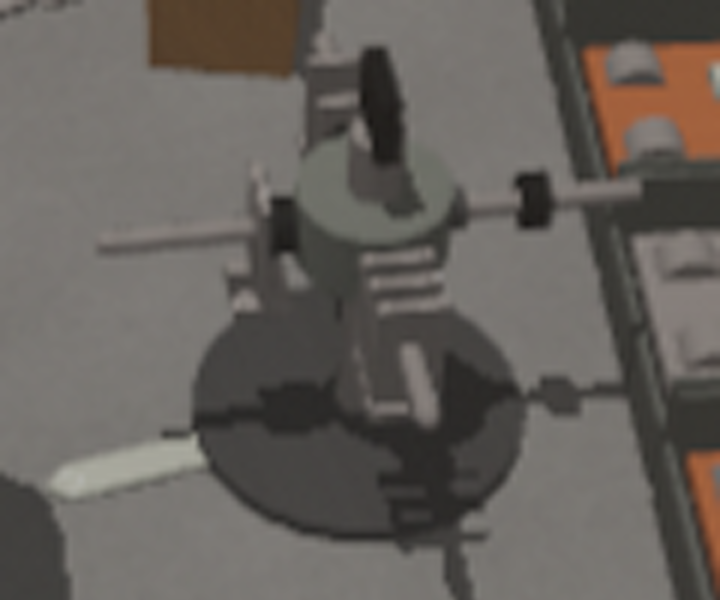

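View pics/b_br_top.png

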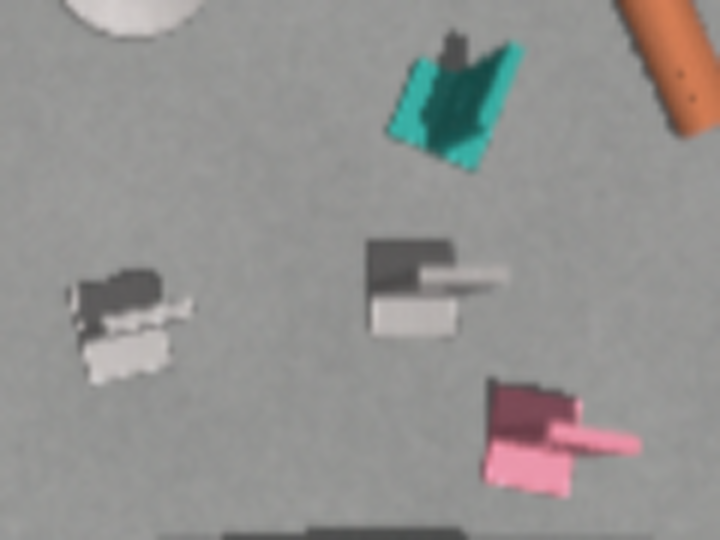

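```bash
cat > h.py <<'E'
import numpy as np,cv2
from scipy.spatial.transform import Rotation as R
np.set_printoptions(precision=4,suppress=True)
def ray(m,uv,fish=False):
    K=m["mtx"];E=m["extrinsics"]
    x=(uv[0]-K[0,2])/K[0,0];y=(uv[1]-K[1,2])/K[1,1]
    if fish:
        a=np.hypot(x,y);d=np.array([x/a*np.sin(a),y/a*np.sin(a),np.cos(a)]) if a>0 else np.array([0,0,1.])
    else: d=np.array([x,y,1.]);d/=np.linalg.norm(d)
    return E[:3,3],E[:3,:3]@d
def plane(m,uv,z,fish=False):
    o,d=ray(m,uv,fish);return o+d*(z-o[2])/d[2]
def proj(m,p,fish=False):
    E=m["extrinsics"];c=E[:3,:3].T@(np.asarray(p)-E[:3,3]);K=m["mtx"]
    if fish:
        a=np.arctan2(np.hypot(c[0],c[1]),c[2]);n=np.hypot(c[0],c[1]);q=np.array([c[0]/n*a,c[1]/n*a])
    else: q=c[:2]/c[2]
    return np.array([K[0,0]*q[0]+K[0,2],K[1,1]*q[1]+K[1,2]])
def tri(rays):
    A=np.zeros((3,3));b=np.zeros(3)
    for o,d in rays:
        P=np.eye(3)-np.outer(d,d);A+=P;b+=P@o
    p=np.linalg.solve(A,b);return p,[np.linalg.norm((np.eye(3)-np.outer(d,d))@(p-o)) for o,d in rays]
E
python3 - <<'E'
from bench import r
from h import *
T=r.camera_model("top");S=r.camera_model("side")
t=cv2.imread("pics/a_top.png");s=cv2.imread("pics/a_side.png")
# pointer: greenish-white bright
for n,im,M,box in(("top",t,T,(280,205,310,245)),("side",s,S,(285,205,325,228))):
    x0,y0,x1,y1=box;c=im[y0:y1,x0:x1].astype(int)
    m=(c.min(2)>(195 if n=="top" else 150))
    ys,xs=np.nonzero(m);P=np.array([plane(M,(x+x0,y+y0),.004)[:2] for x,y in zip(xs,ys)])
    mu=P.mean(0);w,v=np.linalg.eigh(np.cov(P.T));a=v[:,1];
    if a[0]>0:a=-a
    q=(P-mu)@a
    print(n,len(P),mu,"dir",np.degrees(np.arctan2(a[1],a[0])),"ends",mu+a*q.max(),mu+a*q.min(),"wid",np.ptp((P-mu)@v[:,0]))
# hub
c=t;hub=(285,177)
for y,x in((185,275),(168,275),(187,290)):print(t[y,x])
hsv=cv2.cvtColor(t,cv2.COLOR_BGR2HSV);print(hsv[185,275],hsv[187,290],hsv[230,250])
# disc
d=t.astype(int).max(2)<100
dd=d[125:245,225:345]
ys,xs=np.nonzero(dd)
for nm,uv,z in(("hubtop",(285,177.3),.172),("bootA",(371,240),.06),("B",(421,233),.06)):print(nm,plane(T,uv,z))
# disc extents from crop (eye): left 173, right 457, bottom 450 -> 
print("disc",plane(T,(225+173/5,125+310/5),.014),plane(T,(225+457/5,125+310/5),.014),plane(T,(225+300/5,125+452/5),.014),plane(T,(225+305/5,125+163/5),.014))
E
```

```text
top 174 [0.4971 0.0508] dir -165.8110042282214 ends [0.4569 0.0407] [0.536  0.0607] wid 0.021825182392870925
side 88 [0.4976 0.0512] dir -165.5836719548308 ends [0.4614 0.0419] [0.5338 0.0605] wid 0.01520727861894414
[140 147 141]
[136 142 137]
[139 146 140]
[ 56  12 147] [ 56  12 146] [ 40   5 152]
hubtop [0.621 0.083 0.172]
bootA [ 0.4506 -0.1692  0.06  ]
B [ 0.4712 -0.32    0.06  ]
disc [0.6181 0.1699 0.014 ] [ 0.6181 -0.0068  0.014 ] [0.5293 0.0905 0.014 ] [0.7115 0.0884 0.014 ]
```

```bash
python3 - <<'E'
from bench import r
from h import *
T=r.camera_model("top")
c=np.array([.6205,.0825])
for nm,uv in(("empty",(281.8,131)),("opp",(288.8,226)),("left",(237.4,182.4)),("right",(333.2,173.6))):
    p=plane(T,uv,.15);d=p[:2]-c;print(nm,p,np.hypot(*d),np.degrees(np.arctan2(d[1],d[0])))
M=r.camera_model("wrist")["extrinsics"];Rt=R.from_euler("xyz",r.get_ee_rot(),degrees=True).as_matrix();p=np.array(r.get_eef_pos())
CR=Rt.T@M[:3,:3];Cp=Rt.T@(M[:3,3]-p);np.savez("cam.npz",CR=CR,Cp=Cp);print(Cp,CR)
K=r.camera_model("wrist")["mtx"]
for tilt in(20,30,40,50):
  for x in(.22,.28,.34,.4):
   for z in(.2,.26,.32):
    for yaw in(-30,):
      rot=R.from_euler("z",yaw,degrees=True)*R.from_euler("y",-tilt,degrees=True)*R.from_euler("x",180,degrees=True)
      e=rot.as_euler("xyz",degrees=True);P=np.array([x,-.21,z])
      q=r.ik(P,e)
      if q is None: continue
      m={"mtx":K,"extrinsics":np.block([[rot.as_matrix()@CR,(P+rot.as_matrix()@Cp)[:,None]],[0,0,0,1]])}
      print(tilt,x,z,m["extrinsics"][:3,3],proj(m,[.4506,-.1692,.06],1),proj(m,[.4712,-.32,.06],1),np.abs(np.array(q)-r.get_joints()).max())
E
```

```text
empty [0.7599 0.0941 0.15  ] 0.13985036034747453 4.759458167127228
opp [0.4862 0.0727 0.15  ] 0.13468704654764968 -175.84069854550498
left [0.6101 0.2188 0.15  ] 0.13664886080528105 94.3452444528217
right [ 0.6356 -0.053   0.15  ] 0.13635889274639523 -83.64499575124235
[ 0.0713  0.0001 -0.1175] [[-0.0002 -0.9586 -0.2847]
 [ 1.     -0.0004  0.0006]
 [-0.0006 -0.2847  0.9586]]
20 0.4 0.26 [ 0.4231 -0.2234  0.3948] [259.2691 225.9689] [367.9161 142.437 ] 85.12144076122377
20 0.4 0.32 [ 0.4231 -0.2234  0.4548] [267.5775 225.5645] [360.2958 154.0971] 85.12144076122377
```

```bash
python3 - <<'E'
from bench import r
from h import *
z=np.load("cam.npz");CR,Cp=z["CR"],z["Cp"];K=r.camera_model("wrist")["mtx"]
A=np.array([.4506,-.1692,.058]);B=np.array([.4712,-.32,.058]);res=[]
q0=np.array(r.get_joints())
for tilt in(-40,-20,0,20,40):
 for x in(.3,.38,.46,.54,.62,.7):
  for y in (-.1,-.25,-.35):
   for h in(.2,.26):
    for yaw in(-180,-135,-90,-45,0,45,90,135):
      rot=R.from_euler("z",yaw,degrees=True)*R.from_euler("y",-tilt,degrees=True)*R.from_euler("x",180,degrees=True)
      Rm=rot.as_matrix();P=np.array([x,y,h]);C=P+Rm@Cp
      m={"mtx":K,"extrinsics":np.block([[Rm@CR,C[:,None]],[0,0,0,1]])}
      a,b=proj(m,A,1),proj(m,B,1)
      if not all(20<u[0]<620 and 20<u[1]<250 for u in(a,b)):continue
      cs=min(abs((C-v)@np.array([.98,.17,0]))/np.linalg.norm(C-v) for v in(A,B))
      if cs<.5:continue
      q=r.ik(P,rot.as_euler("xyz",degrees=True))
      if q is None:continue
      res.append((cs,tilt,x,y,h,yaw,np.abs(np.array(q)-q0).max(),max(np.linalg.norm(C-A),np.linalg.norm(C-B))))
res.sort(reverse=True)
for s in res[:15]:print(np.round(s,2))
E
```

```text
[   0.8   -40.      0.3    -0.35    0.2  -180.    169.35    0.38]
[  0.79 -20.     0.7   -0.1    0.2  -45.   235.59   0.41]
[  0.76 -40.     0.62  -0.25   0.2   45.    68.05   0.34]
[   0.76  -40.      0.3    -0.25    0.2  -135.    213.58    0.35]
[   0.74  -40.      0.3    -0.35    0.26 -180.    169.35    0.41]
[  0.72 -40.     0.62  -0.35   0.2   45.    61.06   0.33]
[  0.7  -20.     0.62  -0.1    0.2  -45.   237.92   0.35]
[   0.69  -40.      0.3    -0.35    0.2  -135.    214.93    0.41]
[   0.69  -40.      0.38   -0.35    0.2  -180.    153.09    0.33]
[  0.69 -40.     0.62  -0.25   0.26  45.    68.05   0.38]
[   0.69  -40.      0.3    -0.25    0.26 -135.    213.58    0.39]
[  0.69 -20.     0.7   -0.25   0.2   90.    64.42   0.37]
[  0.69 -20.     0.3   -0.35   0.2  135.   102.41   0.34]
[   0.66  -20.      0.3    -0.35    0.26 -180.    155.1     0.43]
[  0.66 -40.     0.62  -0.1    0.2   45.    79.34   0.44]
```

```bash
python3 - <<'E'
from bench import r
from h import *
rot=R.from_euler("z",45,degrees=True)*R.from_euler("y",40,degrees=True)*R.from_euler("x",180,degrees=True)
t=r.get_time()
r.move_to([.62,-.25,.26],list(rot.as_euler("xyz",degrees=True)))
m=r.camera_model("wrist");im=r.grab_frame("wrist")[:,:,::-1]
cv2.imwrite("pics/c_wrist.png",im);np.savez("c_m.npz",**m)
cv2.imwrite("pics/c_top.png",r.grab_frame("top")[:,:,::-1])
print(r.get_time()-t,r.get_eef_pos(),proj(m,[.4506,-.1692,.058],1),proj(m,[.4712,-.32,.058],1))
E
```

```text
2.1333 [ 0.6194 -0.2514  0.2604] [152.5036 113.0934] [269.3472 164.2572]
```

View pics/c_wrist.png

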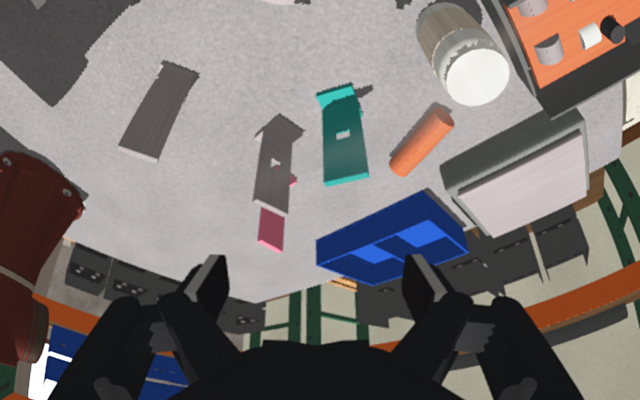

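The wrist view shows the square eye at about (275,163) on bracket B, which is top pixel (421,233). The plate at (155,110), bracket A, is the blank. The turquoise look-alike at (343,134) and the pink one at (270,230) are not wanted. I'll check the choice in a crop and measure it.

```bash
python3 - <<'E'
from h import *
w=cv2.imread("pics/c_wrist.png");t=cv2.imread("pics/c_top.png")
f=lambda im,x0,y0,x1,y1,k:cv2.resize(im[y0:y1,x0:x1],None,fx=k,fy=k,interpolation=cv2.INTER_CUBIC)
a=f(w,235,105,315,225,5);b=f(t,400,215,460,255,8)
cv2.imwrite("pics/d1.png",a)
cv2.imwrite("pics/d2.png",b)
E
```

```text
(no output)
```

View pics/d1.png

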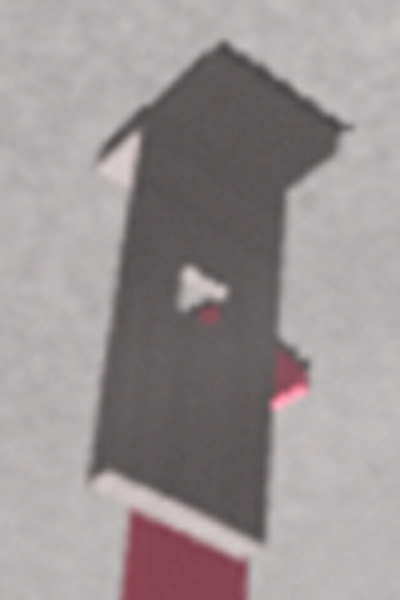

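View pics/d2.png

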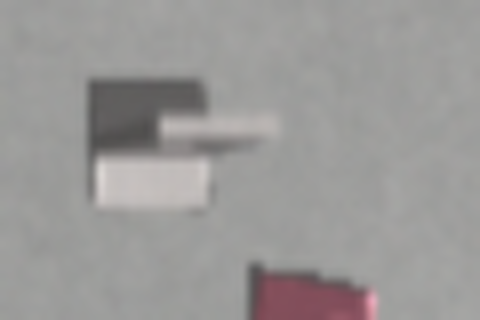

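View pics/c_top.png

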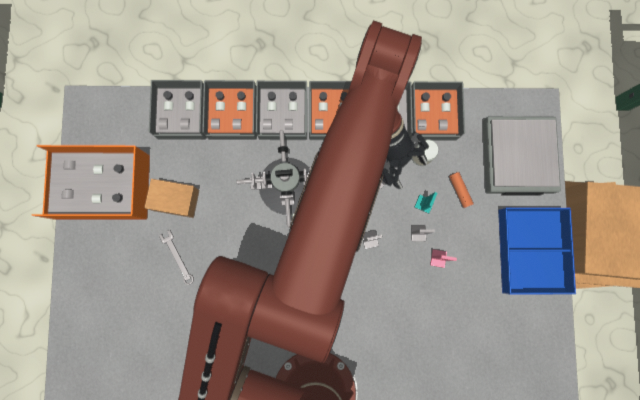

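```bash
python3 - <<'E'
from bench import r
from h import *
T=r.camera_model("top");W=dict(np.load("c_m.npz"))
g=lambda x,y,k,ox,oy:((x+.5)/k-.5+ox,(y+.5)/k-.5+oy)
print("top-plate")
for c in((160,115),(280,115),(280,136),(160,138)):print(plane(T,g(*c,8,400,215),.12))
print("foot front")
for c in((95,210),(210,210),(210,153),(95,153)):print(plane(T,g(*c,8,400,215),.008))
print("wrist top")
for c in((103,470),(262,542),(248,560),(92,486)):print(plane(W,g(*c,5,235,105),.12,1))
print("wrist foot far",)
for c in((222,42),(348,128),(98,160)):print(plane(W,g(*c,5,235,105),.008,1))
E
```

```text
top-plate
[ 0.4793 -0.3026  0.12  ]
[ 0.4792 -0.3461  0.12  ]
[ 0.4716 -0.3458  0.12  ]
[ 0.471  -0.3024  0.12  ]
foot front
[ 0.4502 -0.3013  0.008 ]
[ 0.4501 -0.3461  0.008 ]
[ 0.4722 -0.3468  0.008 ]
[ 0.4723 -0.3019  0.008 ]
wrist top
[ 0.4772 -0.3029  0.12  ]
[ 0.4793 -0.3458  0.12  ]
[ 0.471  -0.3486  0.12  ]
[ 0.4705 -0.3048  0.12  ]
wrist foot far
[ 0.507  -0.3005  0.008 ]
[ 0.5072 -0.3429  0.008 ]
[ 0.4529 -0.3025  0.008 ]
```

```bash
python3 - <<'E'
from bench import r
from h import *
t=r.get_time()
q=r.ik([.6205,.0825,.33],[180,0,-85]);print(q)
r.move_to([.6205,.0825,.33],[180,0,-85])
m=r.camera_model("wrist");im=r.grab_frame("wrist")[:,:,::-1]
cv2.imwrite("pics/e_wrist.png",im);np.savez("e_m.npz",**m)
print(r.get_time()-t,r.get_joints(),r.get_eef_pos(),r.get_force(),proj(m,[.6205,.0825,.25],1))
E
```

```text
[ -4.3756  12.6087  20.6147  98.006    0.     -99.3756]
3.275 [ -4.3842  12.6224  20.6186  98.0068  -0.005  -99.36  ] [0.6205 0.0824 0.3299] [-0.2583 -0.4791  0.046 ] [313.4851 224.5689]
```

View pics/e_wrist.png

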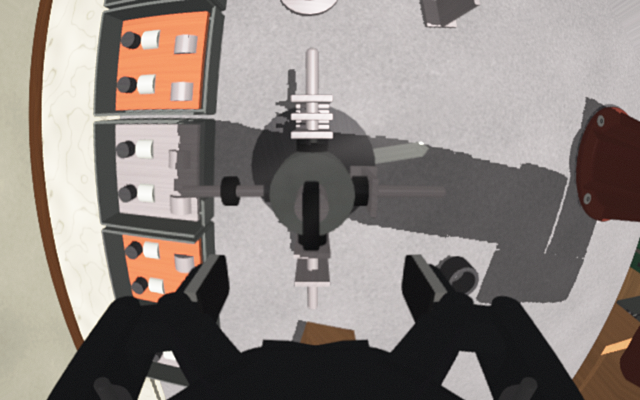

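```bash
python3 - <<'E'
from h import *
w=cv2.imread("pics/e_wrist.png")
c=cv2.resize(w[165:265,260:370],None,fx=6,fy=6,interpolation=cv2.INTER_CUBIC)
c=np.clip(c.astype(float)*2,0,255).astype(np.uint8)
cv2.imwrite("pics/e_crop.png",c)
E
```

```text
(no output)
```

View pics/e_crop.png

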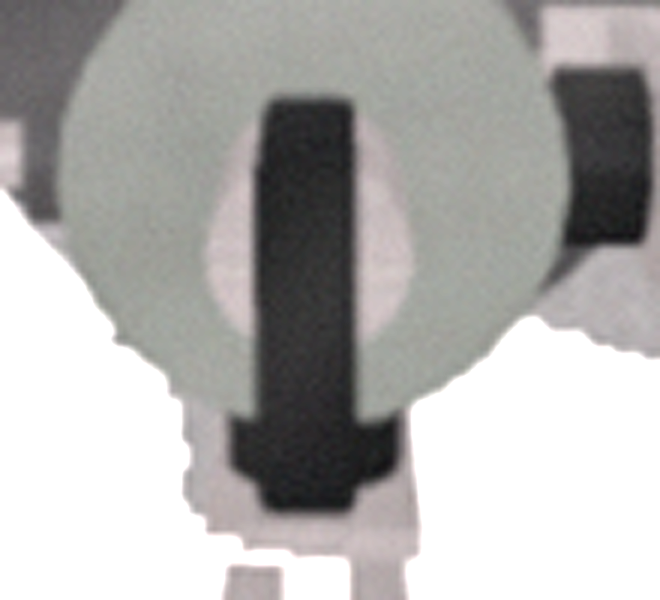

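```bash
python3 - <<'E'
from h import *
W=dict(np.load("e_m.npz"))
g=lambda x,y,k,ox,oy:((x+.5)/k-.5+ox,(y+.5)/k-.5+oy)
for c,z in(((262,512),.25),((353,512),.25),((255,300),.25),((356,300),.25),((258,98),.21),((353,98),.21),((58,175),.172),((571,175),.172)):
    print(c,plane(W,g(*c,6,260,165),z,1))
E
```

```text
(262, 512) [0.626 0.102 0.25 ]
(353, 512) [0.6155 0.1011 0.25  ]
(255, 300) [0.6287 0.076  0.25  ]
(356, 300) [0.6175 0.0751 0.25  ]
(258, 98) [0.631  0.0617 0.21  ]
(353, 98) [0.6186 0.0606 0.21  ]
(58, 175) [0.6617 0.0845 0.172 ]
(571, 175) [0.583  0.0777 0.172 ]
```

```bash
python3 - <<'E'
from bench import r
from h import *
t=r.get_time()
p=[.6217,.082,.24]
print(r.line_to(p,attitude=[180,0,-84.8],speed=.12,max_force=8))
print(r.get_eef_pos(),r.get_force(),r.get_wrist_torque())
r.set_gripper(0.0,squeeze=30)
print(r.get_gripper_width(),r.get_eef_pos(),r.get_ee_rot(),r.get_force(),r.get_wrist_torque(),r.get_joints())
print(r.get_time()-t)
E
```

```text
False
[0.622 0.082 0.241] [-0.6267  0.4683 -0.8807] [-0.0125 -0.0204 -0.0255]
0.011159422686942097 [0.6236 0.0821 0.2404] [-179.7443    0.0118  -84.8054] [11.3131  0.8564 -1.9017] [ 0.3652 -1.885  -0.0995] [ -4.4112  10.6053   8.9708  88.1153   0.0543 -99.6056]
1.5583999999999998
```

```bash
python3 - <<'E'
from bench import r
from h import *
t=r.get_time()
r.line_to([.6237,.082,.24],speed=.05)
print(r.get_eef_pos(),r.get_force(),r.get_wrist_torque())
q=list(r.ik([.6237,.082,.24],[180,0,-84.8]));print(q)
r.set_gripper(0.0,squeeze=45)
for k in(20,60,):
    q2=q[:];q2[5]+=k;r.goto_joints(q2)
    print(k,r.get_eef_pos(),r.get_ee_rot(),r.get_force(),r.get_wrist_torque(),r.get_gripper_width())
print(r.get_time()-t)
cv2.imwrite("pics/f_top.png",r.grab_frame("top")[:,:,::-1]);cv2.imwrite("pics/f_side.png",r.grab_frame("side")[:,:,::-1])
E
```

```text
[0.6237 0.0822 0.2404] [-0.8237  1.4138  3.8302] [ 0.2926  0.3308 -0.0506]
[np.float64(-4.399256914638588), np.float64(10.944117400756939), np.float64(9.304587489572937), np.float64(88.36047008881603), np.float64(0.0), np.float64(-99.5992569146386)]
20 [0.623  0.0822 0.2404] [ 179.9412   -0.0022 -104.8207] [-6.7581  1.0837  7.6844] [ 0.3787  1.1763 -0.1293] 0.011070818720704464
60 [0.622  0.0829 0.2404] [ 179.8347   -0.0993 -144.7666] [-13.0035   4.3526   8.7603] [ 0.934   2.2055 -0.1898] 0.01144245529289146
1.5999999999999996
```

View pics/f_side.png

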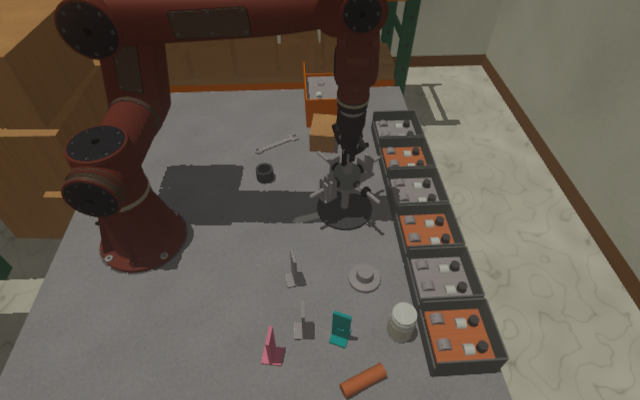

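```bash
python3 - <<'E'
from bench import r
from h import *
t=r.get_time()
p=np.array(r.get_eef_pos());p[2]=.2395
r.line_to(p,attitude=[180,0,-144.8],speed=.05)
print(r.get_eef_pos(),r.get_force(),r.get_wrist_torque())
for k in(100,140,):
    q=list(r.ik(p,[180,0,-84.8-(k-40)]));
    q[5]+=0
    q2=list(r.ik(p,[180,0,-84.8-k]));print(q2[5])
    r.goto_joints(q2)
    f=r.get_force();print(k,r.get_eef_pos(),r.get_ee_rot(),f,r.get_wrist_torque(),r.get_gripper_width())
    if max(abs(np.array(f)))>6:
        e=np.array(r.get_eef_pos());p[:2]=e[:2];r.line_to(p,speed=.05);print("adj",p,r.get_force())
print(r.get_time()-t)
E
```

```text
[0.6219 0.083  0.2404] [-3.5047  1.1454  8.1902] [ 0.3005  0.7329 -0.1554]
0.478848460054762
100 [0.6216 0.0843 0.2404] [179.8774   0.0046 175.2507] [-5.0446  7.3731  9.0754] [ 1.4301  0.9717 -0.0892] 0.011293561227768673
adj [0.6216 0.0843 0.2395] [-3.4686  1.0712  7.7575]
40.597300458537774
140 [0.6221 0.0855 0.2404] [179.8254  -0.0008 135.2455] [1.0557 7.422  6.4845] [ 1.432  -0.0834 -0.1062] 0.01192365539533974
adj [0.6221 0.0855 0.2395] [-2.5159  0.4715  7.4978]
2.166599999999999
```

```bash
python3 - <<'E'
from bench import r
from h import *
t=r.get_time()
p=np.array([.6221,.0855,.2405]);k=170.6
r.goto_joints(list(r.ik(p,[180,0,-84.8-k])))
print(r.get_eef_pos(),r.get_ee_rot(),r.get_force(),r.get_wrist_torque())
r.set_gripper(.085,squeeze=45)
print(r.get_eef_pos(),r.get_force())
r.line_to([.6221,.0855,.33],speed=.15)
m=r.camera_model("wrist");im=r.grab_frame("wrist")[:,:,::-1]
cv2.imwrite("pics/g_wrist.png",im);np.savez("g_m.npz",**m)
im=r.grab_frame("side")[:,:,::-1];cv2.imwrite("pics/g_side.png",im)
print(r.get_time()-t,r.get_time())
E
```

```text
[0.623  0.0861 0.2404] [179.8674  -0.0348 104.606 ] [5.6256 3.6114 0.3916] [ 0.772  -1.0446 -0.1844]
[0.6221 0.0855 0.2405] [ 0.0197  0.3308 -0.9146]
2.1334 13.1167
```

View pics/g_wrist.png

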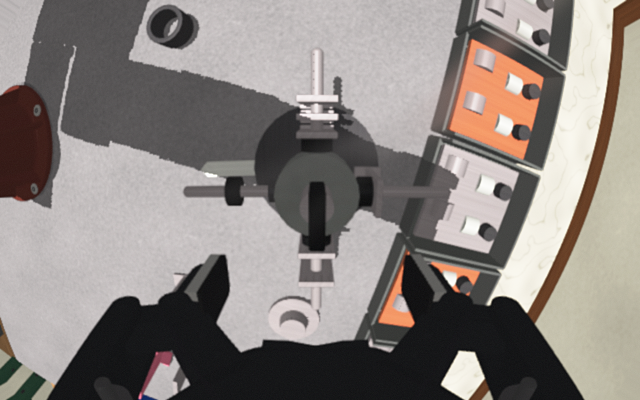

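```bash
python3 - <<'E'
from h import *
w=cv2.imread("pics/g_wrist.png")
a=cv2.resize(w[150:230,175:275],None,fx=6,fy=6,interpolation=cv2.INTER_CUBIC)
cv2.imwrite("pics/g_c1.png",np.clip(a*1.0,0,255).astype(np.uint8))
s=cv2.imread("pics/g_side.png")
cv2.imwrite("pics/g_c2.png",cv2.resize(s[140:240,280:410],None,fx=6,fy=6,interpolation=cv2.INTER_CUBIC))
E
```

```text
(no output)
```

View pics/g_c1.png

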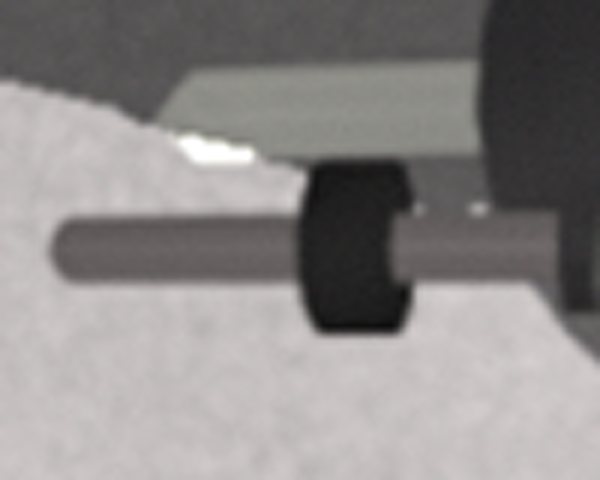

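View pics/g_c2.png

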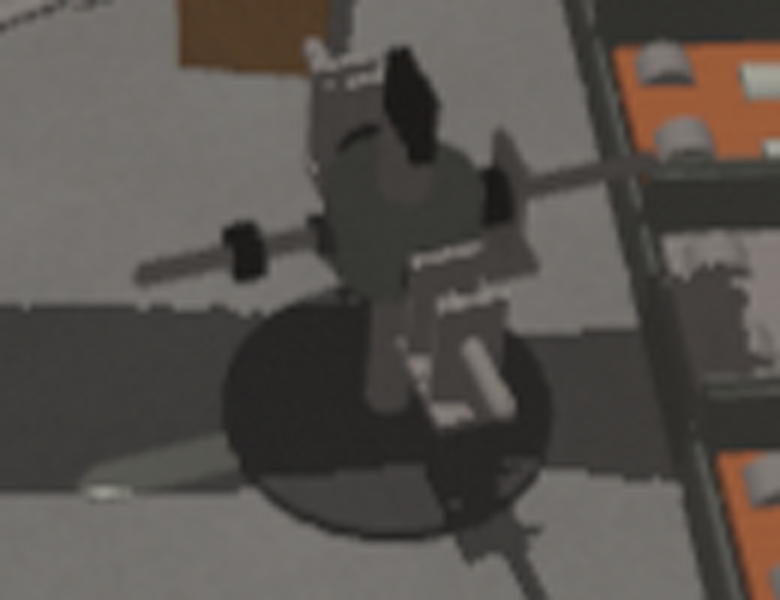

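```bash
python3 - <<'E'
from bench import r
from h import *
W=dict(np.load("g_m.npz"));S=r.camera_model("side")
g=lambda x,y,k,ox,oy:((x+.5)/k-.5+ox,(y+.5)/k-.5+oy)
f=lambda M,c,k,ox,oy,z,fi:plane(M,g(*c,k,ox,oy),z,fi)
def ang(a,b):d=(b-a)[:2];return np.degrees(np.arctan2(d[1],d[0]))
P=[f(W,c,6,175,150,.15,1) for c in((53,249.5),(290,248.5),(535,246.5))];print(P,ang(P[2],P[0]),ang(P[1],P[0]))
for z,cs in((.004,((470,62),(200,71))),(.004,((470,155.5),(265,157)))):
    Q=[f(W,c,6,175,150,z,1) for c in cs];print(Q,ang(Q[0],Q[1]))
tip=f(W,(53,249.5),6,175,150,.15,1)
for c in((.6232,.0845),(.6222,.081)):print(ang(np.array(c),tip[:2]),np.hypot(*(tip[:2]-c)))
print("up/down tips")
u=plane(W,(317.8,47.5),.15,1);d=plane(W,(317,309),.15,1);print(u,d,ang(d,u))
R2=plane(W,(457,191),.15,1);print(R2,ang(R2,tip))
print("side")
a=f(S,(142,275),6,280,140,.15,0);b=f(S,(215,260),6,280,140,.15,0);c=f(S,(300,240),6,280,140,.15,0);e=f(S,(645,163),6,280,140,.15,0);print(a,b,c,e,ang(e,a),ang(c,a))
E
```

```text
[array([0.4871, 0.0489, 0.15  ]), array([0.5304, 0.0599, 0.15  ]), array([0.5716, 0.0707, 0.15  ])] -165.53888746743436 -165.75258225901044
[array([0.5305, 0.0705, 0.004 ]), array([0.4629, 0.0524, 0.004 ])] -165.02440682454667
[array([0.5355, 0.0478, 0.004 ]), array([0.4839, 0.0348, 0.004 ])] -165.89453212339603
-165.358939841765 0.14064677107751714
-166.6522956502052 0.1388299422599102
up/down tips
[0.5884 0.2193 0.15  ] [ 0.6587 -0.052   0.15  ] 104.52212955462669
[0.7666 0.1222 0.15  ] -165.31827234425126
side
[0.4938 0.0518 0.15  ] [0.5301 0.0601 0.15  ] [0.5731 0.0716 0.15  ] [0.7545 0.1175 0.15  ] -165.84689748723704 -165.9312419203572
```

```bash
python3 - <<'E'
from bench import r
from h import *
t=r.get_time()
h=[.477,-.323,.22]
r.set_gripper(.068)
print(r.get_joints(),r.ik(h,[180,0,180]))
r.move_to(h,[180,0,180])
m=r.camera_model("wrist");im=r.grab_frame("wrist")[:,:,::-1]
cv2.imwrite("pics/i_wrist.png",im);np.savez("i_m.npz",**m)
cv2.imwrite("pics/i_top.png",r.grab_frame("top")[:,:,::-1])
print(r.get_eef_pos(),r.get_time()-t,r.get_time(),r.get_gripper_width(),r.get_joints())
print(proj(m,[.477,-.301,.12],1),proj(m,[.477,-.345,.12],1))
E
```

```text
[-4.0868 12.9833 21.0116 98.0515 -0.0006 71.3148] [-47.1051   1.5208  -2.8184  85.6608   0.     -47.1051]
[ 0.4775 -0.3226  0.2202] 2.2082999999999995 15.325 0.0682788945600912 [-47.0429   1.5213  -2.793   85.6645   0.0049 -47.0733]
[344.898  215.1894] [285.7039 215.1842]
```

View pics/i_wrist.png

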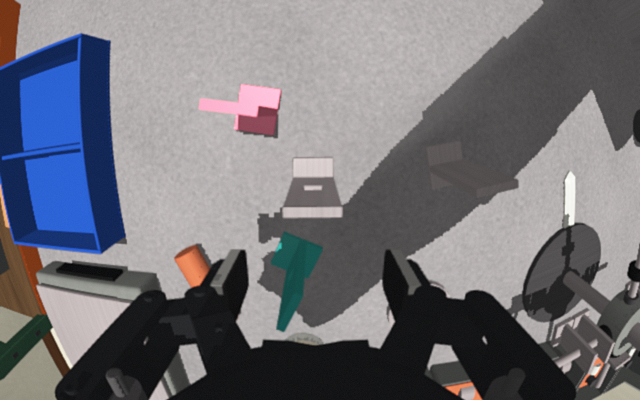

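View pics/i_top.png

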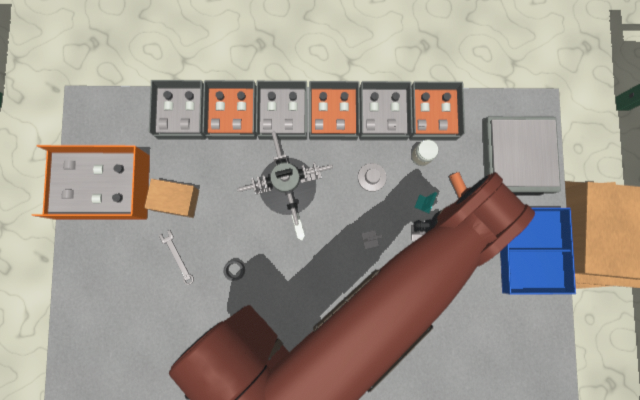

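```bash
python3 - <<'E'
from bench import r
from h import *
t=r.get_time()
print(r.line_to([.4755,-.3238,.101],speed=.12,max_force=8),r.get_eef_pos(),r.get_force())
r.set_gripper(.03,squeeze=30)
print(r.get_gripper_width(),r.get_eef_pos(),r.get_ee_rot(),r.get_force(),r.get_wrist_torque())
r.set_gripper(.03,squeeze=110)
print(r.get_gripper_width(),r.get_eef_pos(),r.get_ee_rot(),r.get_force(),r.get_wrist_torque())
print(r.get_time()-t)
E
```

```text
False [ 0.4759 -0.3242  0.102 ] [-0.539  -0.5335 -0.1369]
0.043620023423579304 [ 0.4759 -0.3243  0.1019] [-179.9334    0.0568  179.9935] [ 0.1565 -0.8848  4.9514] [0.0024 0.0873 0.0448]
0.04250723964944812 [ 0.476  -0.3244  0.1022] [-179.9074    0.0747  180.    ] [-0.5336 -1.1792  7.1077] [ 0.0663  0.2082 -0.0091]
1.6917000000000009
```

```bash
python3 - <<'E'
from bench import r
from h import *
t=r.get_time()
r.line_to([.476,-.324,.26],speed=.2)
print(r.get_eef_pos(),r.get_force(),r.get_wrist_torque(),r.get_gripper_width())
u=np.array([np.cos(np.radians(-165.5)),np.sin(np.radians(-165.5))]);c=np.array([.6232,.0845])
s=c+.21*u
r.move_to([s[0],s[1],.25],[180,0,-165.5])
r.line_to([s[0],s[1],.1940],speed=.12)
r.sleep(.2)
print(r.get_eef_pos(),r.get_ee_rot(),s,r.get_force(),r.get_wrist_torque(),r.get_gripper_width())
for n in("side","top","wrist"):
    if n=="wrist": np.savez("j_m.npz",**r.camera_model("wrist"))
    cv2.imwrite(f"pics/j_{n}.png",r.grab_frame(n)[:,:,::-1])
print(r.get_time()-t,r.get_time())
for n in("side","wrist"):
  im=cv2.imread(f"pics/j_{n}.png")
  if n=="side":cv2.imwrite("pics/j_c.png",cv2.resize(im[120:250,260:410],None,fx=5,fy=4.6,interpolation=cv2.INTER_CUBIC))
E
```

```text
[ 0.4756 -0.3235  0.2581] [-0.0502  0.3561 -4.5913] [-0.0062  0.0319 -0.0332] 0.04255276734163336
[0.4204 0.0318 0.1949] [-179.9624    0.0758 -165.5045] [0.4199 0.0319] [-0.3602  0.4179 -4.4917] [-0.0036 -0.028   0.0337] 0.04208123576835397
3.2582999999999984 20.275
```

View pics/j_c.png

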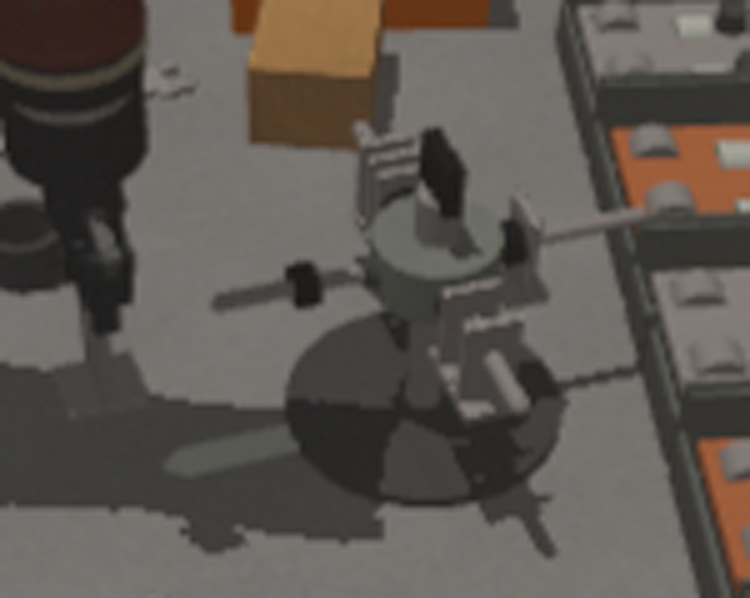

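View pics/j_wrist.png

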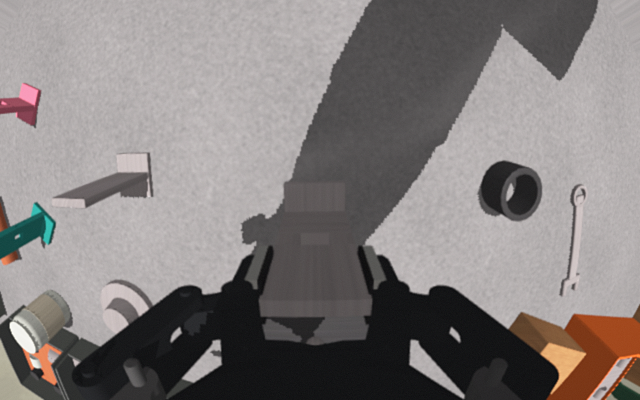

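View pics/j_top.png

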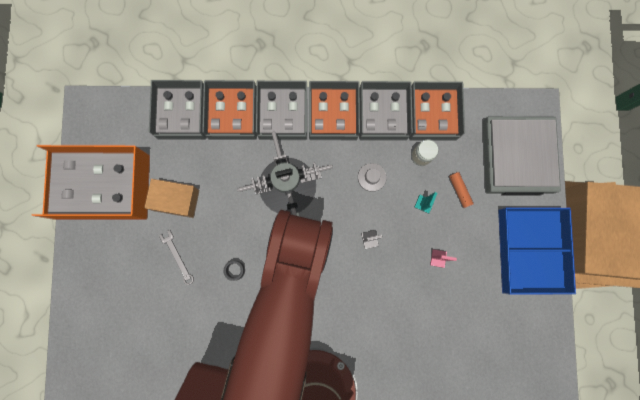

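```bash
cat >> h.py <<'E'
A0=np.array([.6232,.0845]);U=np.array([np.cos(np.radians(-165.5)),np.sin(np.radians(-165.5))])
def at(d,z=.1935,lat=0): 
    n=np.array([-U[1],U[0]]);s=A0+d*U+lat*n;return [s[0],s[1],z]
def loc(p): d=np.array(p[:2])-A0;n=np.array([-U[1],U[0]]);return np.array([d@U,d@n,p[2]])
def lf(f): n=np.array([-U[1],U[0]]);return np.array([f[0]*U[0]+f[1]*U[1],f[0]*n[0]+f[1]*n[1],f[2]])
E
python3 - <<'E'
from bench import r
from h import *
t=r.get_time()
for d in(.16,.128):
    s=r.line_to(at(d),speed=.07,max_force=5)
    print(d,s,loc(r.get_eef_pos()),lf(r.get_force()),r.get_wrist_torque())
    if s:break
cv2.imwrite("pics/k_side.png",cv2.resize(r.grab_frame("side")[120:250,260:410,::-1],None,fx=5,fy=4.6,interpolation=cv2.INTER_CUBIC))
print(r.get_time()-t)
E
```

```text
0.16 False [ 0.1603 -0.0001  0.1934] [-0.514   0.7867 -3.8907] [ 0.0098 -0.0082 -0.0008]
0.128 False [ 0.1283 -0.0001  0.1934] [ 0.2927  0.4553 -4.6654] [-0.0036  0.0178 -0.049 ]
1.5250000000000021
```

View pics/k_side.png

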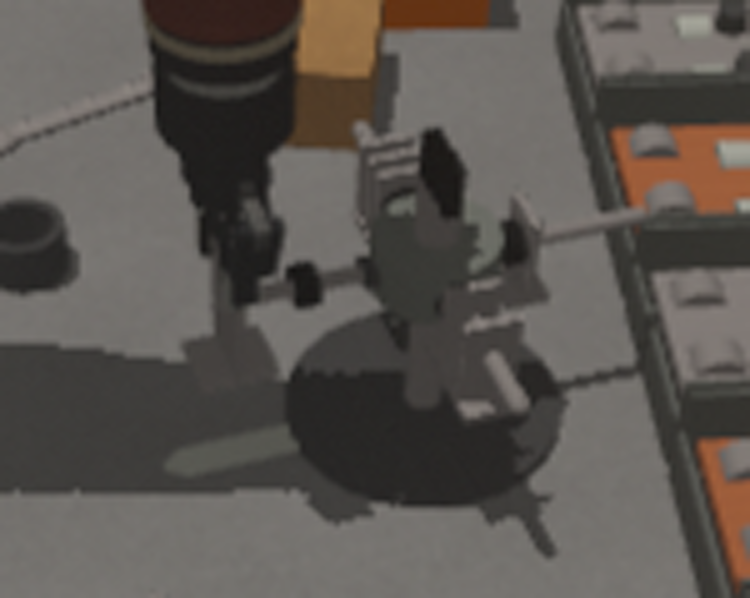

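```bash
python3 - <<'E'
from bench import r
from h import *
t=r.get_time()
s=r.line_to(at(.085),speed=.03,max_force=3)
print(s,loc(r.get_eef_pos()),lf(r.get_force()),r.get_wrist_torque(),r.get_ee_rot())
s=r.line_to(at(.05),speed=.02,max_force=7.5)
print(s,loc(r.get_eef_pos()),lf(r.get_force()),r.get_wrist_torque(),r.get_ee_rot(),r.get_gripper_width())
cv2.imwrite("pics/l_side.png",cv2.resize(r.grab_frame("side")[120:250,260:410,::-1],None,fx=5,fy=4.6,interpolation=cv2.INTER_CUBIC))
print(r.get_time()-t,r.get_time())
E
```

```text
True [ 0.0927 -0.0002  0.1923] [-0.0776  0.3817 -4.6353] [0.0239 0.0047 0.0439] [ 179.9594   -0.1488 -165.4971]
True [ 0.0641 -0.0003  0.1914] [1.4975 0.6412 3.6147] [-0.1369  0.1241 -0.0252] [ 179.899    -0.4823 -165.516 ] 0.04248326368064849
2.5749999999999993 24.375
```

View pics/l_side.png

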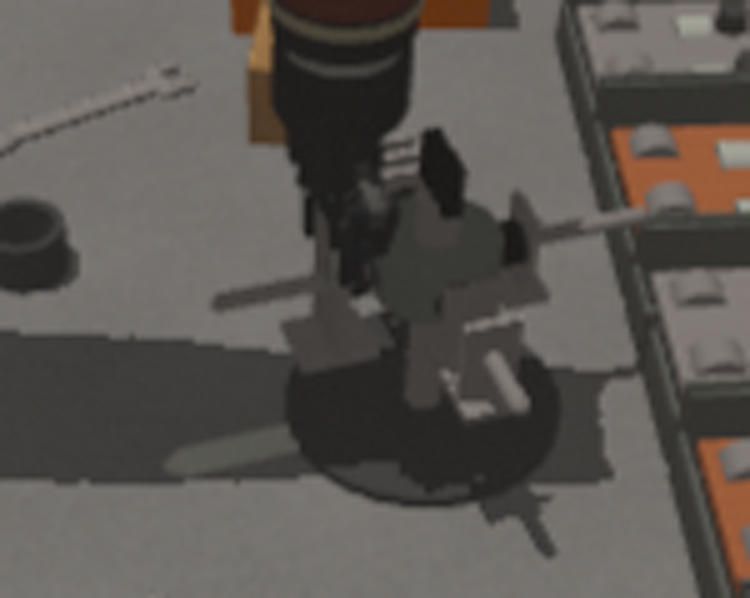

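```bash
python3 - <<'E'
from bench import r
from h import *
t=r.get_time()
r.line_to(at(.0648,.1937),attitude=[180,0,-165.5],speed=.02)
print(loc(r.get_eef_pos()),lf(r.get_force()),r.get_wrist_torque(),r.get_ee_rot())
d=.0642
while d>.058:
    r.line_to(at(d,.1937),attitude=[180,0,-165.5],speed=.02)
    p=loc(r.get_eef_pos());f=lf(r.get_force())
    print(round(d,4),p,f,r.get_ee_rot())
    if f[0]>9 or abs(f[2]+4.6)>10:break
    d-=.0004
print(r.get_time()-t,r.get_time())
E
```

```text
[ 0.0651 -0.0001  0.1933] [-0.4945  0.9028 -4.5802] [ 0.0283 -0.0097  0.04  ] [ 179.9827   -0.0294 -165.5006]
0.0642 [ 0.0643 -0.0001  0.1934] [ 0.0797 -0.149  -3.4876] [ 179.9858   -0.0338 -165.499 ]
0.0638 [ 0.0642 -0.0001  0.1934] [ 3.7699 -0.007  -6.0772] [ 179.99     -0.07   -165.5026]
0.0634 [ 0.0641 -0.0001  0.1934] [ 5.8756  0.7935 -4.6034] [ 179.9939   -0.1069 -165.5077]
0.063 [ 0.064  -0.0001  0.1934] [ 7.3906  0.0139 -3.1668] [ 179.9962   -0.1473 -165.5125]
0.0626 [ 0.064  -0.0001  0.1933] [ 9.1802 -0.6522 -2.532 ] [ 179.9987   -0.1954 -165.5143]
1.5667000000000009 25.9417
```

```bash
python3 - <<'E'
from bench import r
from h import *
t=r.get_time()
for d in(.0622,.0618,.0615):
    r.line_to(at(d,.1937),attitude=[180,0,-165.5],speed=.02)
    f=lf(r.get_force());print(d,loc(r.get_eef_pos()),f)
    if f[0]>13.3:break
for i in range(10):
    r.sleep(.15);f=lf(r.get_force());print(f,end=" ")
    if f[0]<13 and i<5: d-=.0002;r.line_to(at(d,.1937),attitude=[180,0,-165.5],speed=.02)
print(d,loc(r.get_eef_pos()),r.get_ee_rot(),r.get_wrist_torque())
cv2.imwrite("pics/m_side.png",r.grab_frame("side")[:,:,::-1])
print(r.get_time()-t,r.get_time())
E
```

```text
0.0622 [ 0.0639 -0.0001  0.1933] [12.0054 -0.0824 -1.1544]
0.0618 [ 0.0638 -0.0001  0.1933] [13.8062  0.5144 -0.2939]
[12.8311  0.2276 -0.668 ] [13.4066  0.9891  0.2695] [13.514   0.2226  0.4124] [14.0225  0.8342 -1.0123] [14.7948  0.4017 -0.1529] [13.4688  0.4252 -0.2234] [13.5436 -0.1713 -0.3917] [14.1469  1.2274  0.2153] [14.0282 -0.3421  0.1429] [13.4686 -0.657   0.825 ] 0.0616 [ 0.0638 -0.0001  0.1933] [-179.9951   -0.2978 -165.5221] [-0.8974  2.9873 -0.0478]
2.3000000000000007 28.2417
```

```bash
python3 - <<'E'
from bench import r
from h import *
t=r.get_time()
r.line_to(at(.0638,.1937),attitude=[180,0,-165.5],speed=.02)
print(loc(r.get_eef_pos()),lf(r.get_force()),r.get_ee_rot())
z=.1937
while z>.1905:
    z-=.0005
    r.line_to(at(.0638,z),attitude=[180,0,-165.5],speed=.02)
    f=lf(r.get_force());print(round(z,4),loc(r.get_eef_pos()),f)
    if f[2]>-2: break
r.sleep(.2);print(lf(r.get_force()),r.get_wrist_torque())
r.set_gripper(.06,squeeze=40)
print(r.get_gripper_width(),loc(r.get_eef_pos()),lf(r.get_force()))
cv2.imwrite("pics/n_wrist.png",r.grab_frame("wrist")[:,:,::-1])
cv2.imwrite("pics/n_side.png",cv2.resize(r.grab_frame("side")[120:250,260:410,::-1],None,fx=5,fy=4.6,interpolation=cv2.INTER_CUBIC))
print(r.get_time()-t,r.get_time())
E
```

```text
[ 0.0642 -0.      0.1936] [ 5.9433  0.0181 -3.2626] [ 179.999    -0.0461 -165.5043]
0.1932 [0.0642 0.     0.1932] [ 6.2751  1.0996 -2.2406]
0.1927 [0.0641 0.     0.1927] [ 5.6572 -0.4764 -3.0635]
0.1922 [0.0642 0.0001 0.1922] [ 5.6221  0.2792 -2.5349]
0.1917 [0.0641 0.0001 0.1917] [ 7.0006  0.683  -2.6476]
0.1912 [0.0641 0.0001 0.1916] [ 6.8687  0.4761 -0.6069]
[ 8.2484  0.4702 -0.3365] [-0.3887  1.5554 -0.0366]
0.06010344177497168 [0.0631 0.0002 0.1919] [ 0.8461  0.0649 -0.021 ]
2.125 30.3667
```

View pics/n_side.png

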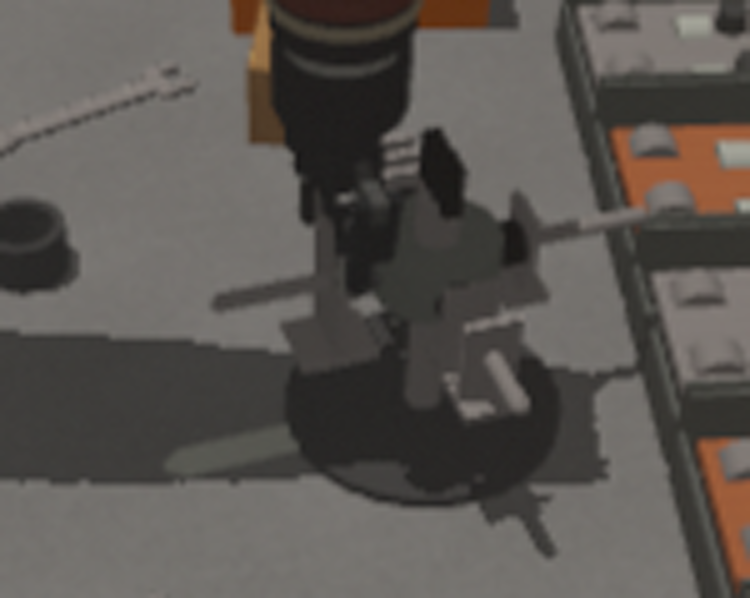

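View pics/n_wrist.png

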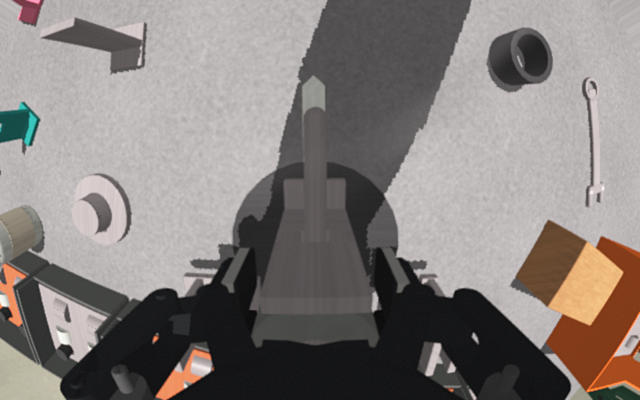

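```bash
python3 - <<'E'
from bench import r
from h import *
t=r.get_time()
print(r.line_to(at(.0645,.30),attitude=[180,0,-165.5],speed=.08,max_force=6),lf(r.get_force()))
r.line_to(at(.17,.32),speed=.15)
W=r.camera_model("wrist");np.savez("o_m.npz",**W);cv2.imwrite("pics/o_wrist.png",r.grab_frame("wrist")[:,:,::-1])
r.move_to([.45,-.12,.32],[180,0,180]);
im=r.grab_frame("side")[:,:,::-1];cv2.imwrite("pics/o_side0.png",im)
cv2.imwrite("pics/o_side.png",cv2.resize(im[120:250,260:410],None,fx=5,fy=4.6,interpolation=cv2.INTER_CUBIC))
im=r.grab_frame("top")[:,:,::-1];cv2.imwrite("pics/o_top0.png",im)
cv2.imwrite("pics/o_top.png",cv2.resize(im[125:245,225:345],None,fx=5,fy=5,interpolation=cv2.INTER_CUBIC))
print(r.get_time()-t,r.get_time())
E
```

```text
False [-0.0049 -0.1253 -0.0746]
3.2165999999999997 33.5833
```

View pics/o_side.png

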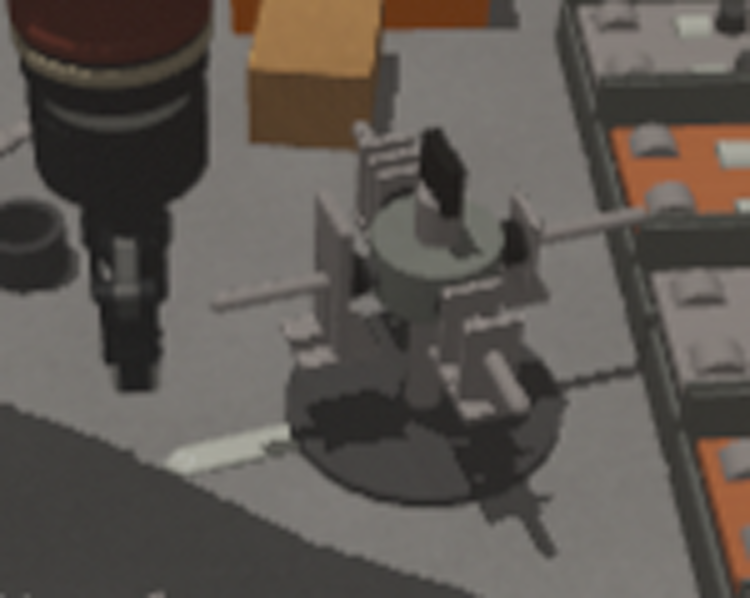

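View pics/o_top.png

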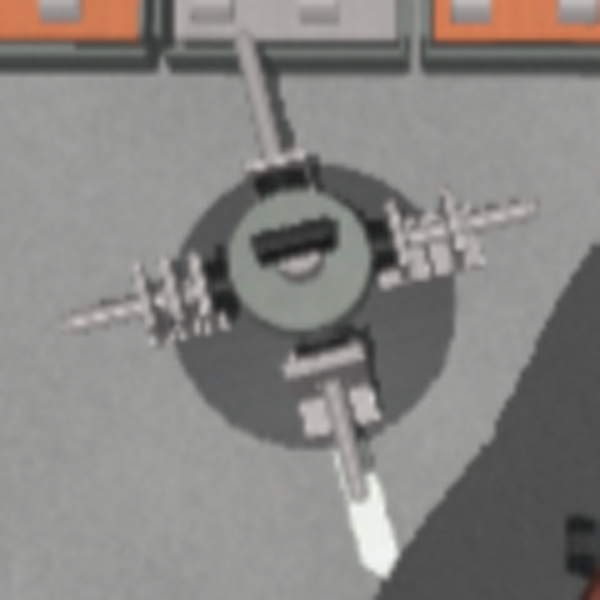

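View pics/o_wrist.png

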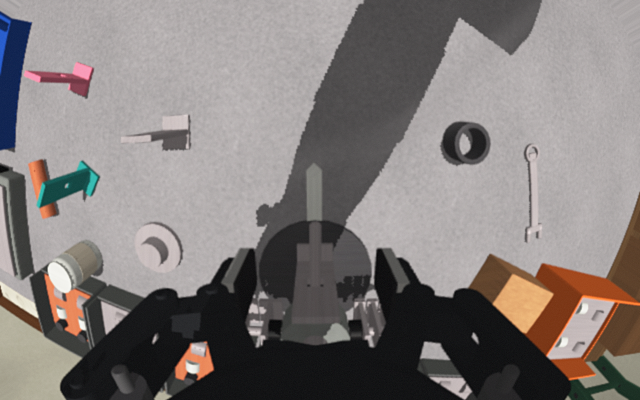

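View pics/o_top0.png

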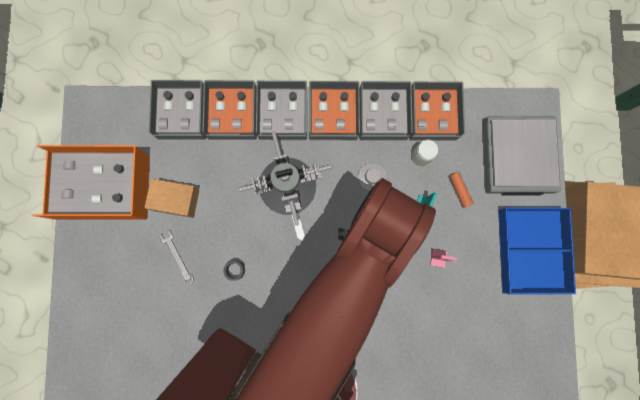

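```bash
python3 - <<'E'
from bench import r
from h import *
T=r.camera_model("top");g=lambda x,y:((x+.5)/5-.5+225,(y+.5)/5-.5+125)
a=plane(T,g(358,495),.15);b=plane(T,g(245,34),.15);c=plane(T,g(68,325),.15);d=plane(T,g(535,207),.15)
an=lambda v:np.degrees(np.arctan2(v[1],v[0]));print(an(a-b),an(c-d)-270,np.linalg.norm(a-b),np.linalg.norm(c-d))
# plate top edge z=.2095 of hung bracket
e=plane(T,g(287,372),.2095);f=plane(T,g(365,350),.2095);print(e,f,np.linalg.norm(e-f),an(e-f)+90)
im=cv2.imread("pics/o_side0.png");cv2.imwrite("pics/p.png",cv2.resize(im[155:205,315:345],None,fx=16,fy=12,interpolation=cv2.INTER_CUBIC))
E
```

```text
-166.1238291457243 -165.57407865038982 0.2737314144413252 0.27335071961816587
[0.5549 0.0889 0.2095] [0.5669 0.0467 0.2095] 0.04380672307182259 195.89636720680193
```

View pics/p.png

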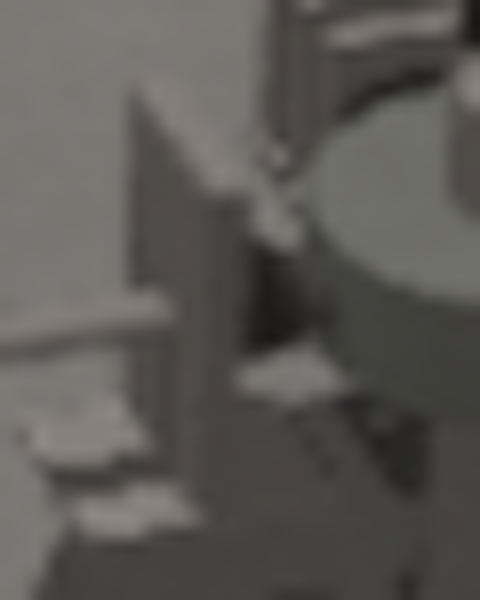

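```bash
python3 -c "
from bench import r
r.sleep(.3);print(r.get_force(),r.get_time());r.sign_off()"
```

```text
[-0.00524739  0.39142695  0.2435488 ] 33.8833
the job is handed in; nothing more can be done
```

The job is done and handed in at 33.9 s of the 72 s allowed. No verdict is reported.

- **Turning the tree:** I turned it about 170° by its knob. The last views put the empty branch at −165.5° to −166.1°, against −165.6° for the pointer.
- **Bracket and collar:** I picked the grey bracket with the square eye, which showed clearly in the wrist view, and threaded it with no contact force on the way in. It pushed the collar about 28 mm until it stopped moving, with the face about 60 mm from the axis, which is within the 56–68 mm given.
- **Leaning and letting go:** I leaned with 13–15 N for about 1.5 s. I then eased off, rested the eye on the branch and opened the gripper.
- **Last checks:** The bracket hangs upright against the collar, with its yaw about 1° off by camera. The bystanders in view look unmoved, though I checked only by eye, and the arm covered the blank bracket in the last top picture. The arm was clear at hand-in, with the tool force near zero.

**What disagreed:**
- The cameras placed the tree's axis 1–3 mm from where gripping the knob showed it to be, so I used the grip value.
- While I turned the tree, the off-centre grip put a sideways load of up to about 14 N on the knob. I re-centred it twice to bring that down.
- The first push stopped early because the bracket sagged onto the branch with about 8 N. I raised it again before checking that the collar had bottomed.

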